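Close up the carver's gouge drawers and stone box

TASK

Carving is over and the chips are about to be swept, so close up the tools: with the fingertips, gently push both drawers of the low cabinet fully home and push the lid of the sharpening-stone box down until it lies shut. Do not slam anything, pull a drawer further out or lift the lid higher, and leave the loose tools and other things on the bench and on the cabinet where they are.

Things in the scene. Friction and masses are not known exactly. Their poses are not given: they have to be found in the camera images.
- gouge_cabinet: low wooden cabinet fixed to the table, 200 deep, 300 wide, 100 high, with two drawers side by side. Origin on the table under the middle of its front face; its x axis points from the front face into the cabinet (away from the robot), y to the left seen from the robot, z up. It stands turned up to 9 degrees, on the left or on the right of the stone box (lengths in mm)
- left_drawer (a joint): how far the cabinet's left drawer (the one at +y) stands open, m: 0 fully home against its stop, starts 0.03 to 0.085, at most 0.13. It slides along the cabinet's x axis, about 2.5 N of friction, stays where it is left. Pale front 128 wide, 70 high (15 to 85 mm above the table), its centre 72 mm to the left of the cabinet's middle
- right_drawer (a joint): the same for the right drawer (at -y), its centre 72 mm to the right of the cabinet's middle
- left_drawer_pull (a point): middle of the outer face of the left drawer's pull: a dark wooden batten across the drawer front, 70 wide, 16 high, standing 20 mm proud of the front, its middle 54 mm above the table; moves with the drawer; axes as the cabinet's
- right_drawer_pull (a point): the same point on the right drawer's pull
- stone_box: dark wooden box for sharpening stones fixed to the table, 160 deep, 200 wide, 85 high without the lid, open on top under its lid. Origin on the table under the middle of its front face, x axis from the front face to the back (away from the robot), y left, z up; turned up to 9 degrees (lengths in mm)
- lid (a joint): opening angle of the box's lid, rad: 0 shut flat on the rim, starts 0.6 to 1.0 (its free edge tilted up, leaning away from the robot), at most 1.45. Its stiff hinge runs along the box's back upper edge, parallel to the box's y axis; the lid stays at any angle, and 2 to 5 N at its free edge moves it down
- lid_edge (a point): middle of the lid's free front edge, on its outer (upper) face (board 160 mm deep, 200 wide, 10 thick, a thin brass tab 14 long at this edge); moves with the lid; when the lid is shut it lies above the box's front face, 95 mm above the table; x axis along the lid from the free edge to the hinge, z axis out of the outer face
- lid_hinge (a point): middle of the hinge line: 160 mm behind the box's front face, 85 mm above the table (the lid's underside lies at this height when shut)
- gouge_a: a gouge lying flat (dark wooden handle 90 x 24 x 22, narrow steel blade 125 long), origin on its underside near its middle, x axis towards the blade's tip; loose, to be left alone (lengths in mm)
- gouge_b: another gouge lying flat (brown handle 110 x 24 x 22, blade 125 long), same origin and axes; loose, to be left alone (lengths in mm)
- mallet: a pale wooden flat-sided carver's mallet lying flat, 300 long, 55 wide, 45 high, origin on its underside near the middle, x axis towards the head end; loose, to be left alone (lengths in mm)
- bird: a small carved wooden bird standing on the roof of the gouge cabinet, 90 high, base disc 56 across, origin at the centre of its underside; it stands at least 110 mm behind the cabinet's front face; loose, to be left alone (lengths in mm)
- bottle: a closed white plastic bottle standing on the table, 60 across, 160 high, origin under its centre; loose, to be left alone (lengths in mm)
- mug: a white mug standing on the table, 76 across without its handle, 90 high, origin under its centre; loose, to be left alone (lengths in mm)
- offcut: a brown wooden block on the table, 100 x 60 x 50 high, origin under its centre; loose, to be left alone (lengths in mm)

How it is judged:
By the outcome, as a careful person would: the job done as asked, in the order asked, and still so for the second after the job is handed in, with the robot touching nothing.
It also fails if it takes over 61 s, if anything falls off the work surface, if the arm or the gripper's body presses on something with over 40 N, if the wrist force passes 120 N, or if a joint passes its speed limit or range.

ROBOT

A 7-joint arm with a two-finger parallel gripper is mounted at the origin on the work surface. World frame = base frame: x ahead of the robot, y to its left, z up, the work surface at z = 0. Lengths are in m, angles in rad, forces in N, time in s.
With the tool pointing down it reaches from about 0.4 to 0.875 m from the base axis. Payload 19.3 kg.
Tool frame: the origin (TCP) lies at the very end of the fingers, on their centre line; the grasp point (between the pads) lies 19 mm behind it; z points along the fingers, y is the line along which they close (so a half turn about z gives the same grasp; the last joint's range is limited). The gripper opens to 85 mm and grips with 20 to 120 N. Pads are 22 mm wide; open, the fingers measure 114 mm over their backs; the gripper's body (76 mm by 85 mm) begins 54 mm behind the grasp point. The pads swing forward as they close: fully open they stand 13 mm farther back than shut.
Start: joints at [1.105, 0.521, -0.036, 1.599, 0.021, 1.021, -0.113], TCP at [0.241, -0.577, 0.231] pointing down, gripper open.
Joint ranges: [-2.91, 2.91], [-0.3, 2.13], [-1.5, 1.42], [0.17, 2.43], [-1.26, 4.41], [0.16, 1.93], [-2.52, 2.52]. Speed limits (rad/s): [1.89, 1.89, 2.39, 2.39, 3.01, 3.01, 3.01].

INTERFACE

Orientations are given as [roll, pitch, yaw] about the fixed x, y, z axes, in that order (R = Rz(yaw) Ry(pitch) Rx(roll)).
In Python, from workcell import observe, grab_frame, job_done gives the robot as it stands.
- The arm moves only by the tool move_arm, never from a script. Its argument "plan" is a list that holds one entry, the list of rows, each a list of 7 numbers: the shift along the tool's x, y, z each as a share of 0.02 m, from -1 to 1, then the turn, a rotation vector about the tool's x, y, z each as a share of 6 degrees, from -1 to 1, then the opening, from -1 (shut) to 1 (fully open). A call has exactly 10 rows; each row shifts and turns the commanded pose from where the row before left it, along the tool's axes as they then stand; what a row does not reach is not made up. A row lasts 1/10 s, in which the tool goes at most 50 mm and 8.59 degrees, less where a joint would pass 70% of its speed; a pose out of reach is approached as far as the arm can. A call with a number of a shift or a turn outside -1 to 1 is refused whole. A call with a gripper value outside its range is refused whole. The fingers move at their own pace and stop on an object; "grip_force" is the grip in N (left out, the last holds). Time passes only in rows, so rows that do not move let the fingers close, or fill a call up. It gives the time, the measured TCP pose, the force, the opening and the grip force at its end, in the units of the state.
- observe(): the state, without advancing time (a new reading comes with each control period).
- grab_frame(name): name is "side" or "top"; returns a dict with "color" (420x560x3 uint8, red, green, blue), "intrinsics" (3x3 intrinsics, pixels), "position" and "orientation" of the camera in the world. Camera axes: x right, y down, z forward; pixel columns grow to the right and rows downward; lengths in m; the calibration is good to about 2 mm. A picture is of the moment at which its call begins. There is no depth.
- job_done(): hands the job in; it is judged then, once.
The state is a dict: "clock": time; "qpos": joint angles; "qd": joint speeds; "joint_efforts": joint torques, N m; "position": TCP position; "tool_rot": TCP orientation; "force": force on the tool from outside, world axes, zero at the start; "moment": the same for the moment, N m; "grip_width": finger opening in m; "finger_force": force on a finger pad.
Only numpy, scipy, OpenCV 4.12 (cv2) and the standard library are available. Lean on these libraries where they do the work, as an engineer would, in place of code of your own. Each camera call takes 0.05 s, during which the arm holds its last target. There are 200 camera calls.

## Working session

There is one attempt and no reset: what is moved stays moved. The work goes in short steps, Python scripts to look and compute and a tool call to move; the robot and the scene stay as the last step left them, time stands still between calls to the robot, and variables do not carry over. Pictures are saved under pics/ and viewed, at most 10 in all, crops included, and the job is handed in when it is done.

Besides the shell and the picture viewer there is one more tool, called in YAML: its name, and indented under it one key for each argument. move_arm: Moves the arm, as the interface text tells. Shift numbers are shares of 0.02 m and turn numbers shares of 6 degrees, none past 1 either way. Its arguments: {"type":"object","properties":{"plan":{"type":"array"},"grip_force":{"type":"number"}},"required":["plan"]}

```bash
mkdir -p pics
cat > h.py <<'E'
import numpy as np,cv2
from scipy.spatial.transform import Rotation as R
from workcell import observe,grab_frame,job_done
def snap(n,f):
    g=grab_frame(n); cv2.imwrite('pics/'+f,g['color'][...,::-1]); return g
E
python3 - <<'E'
from h import *
import pickle
o=observe(); print({k:np.round(v,3) for k,v in o.items()})
d={}
for n in('side','top'):
    d[n]=g=snap(n,n+'0.png'); print(n,g['intrinsics'],g['position'],g['orientation'])
pickle.dump(d,open('f0.pkl','wb'))
E
```

```text
{'clock': np.float64(0.0), 'qpos': array([ 1.105,  0.522, -0.036,  1.6  ,  0.021,  1.021, -0.113]), 'qd': array([-0.001, -0.001,  0.   ,  0.001, -0.   ,  0.001, -0.001]), 'joint_efforts': array([-4.0000e-03, -9.2712e+01,  1.9780e+00, -3.6994e+01,  1.8000e-02,
        8.0000e-03, -0.0000e+00]), 'position': array([ 0.241, -0.576,  0.231]), 'tool_rot': array([-3.14 ,  0.   ,  0.396]), 'force': array([-0.271,  0.048, -0.365]), 'moment': array([0.056, 0.025, 0.025]), 'finger_force': np.float64(0.0), 'grip_width': np.float64(0.085)}
side [[506.40987675   0.         283.59943948]
 [  0.         506.40987675 212.42326504]
 [  0.           0.           1.        ]] [ 0.35056572 -1.18785503  1.44214785] [-2.40172796  0.0149526  -0.18931584]
top [[393.49721345   0.         286.32705992]
 [  0.         393.49721345 212.91985195]
 [  0.           0.           1.        ]] [0.48823531 0.03369295 1.27812319] [-3.09455952 -0.01485494 -1.58677879]
```

View pics/side0.png

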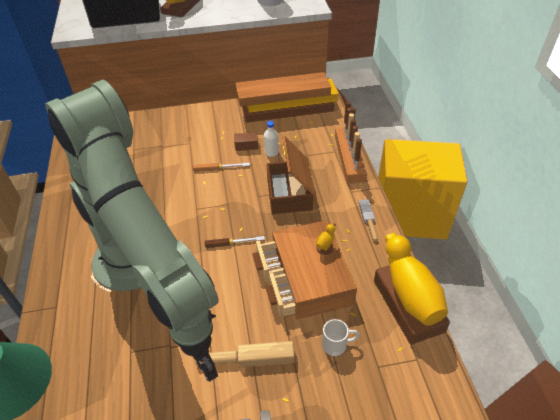

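View pics/top0.png

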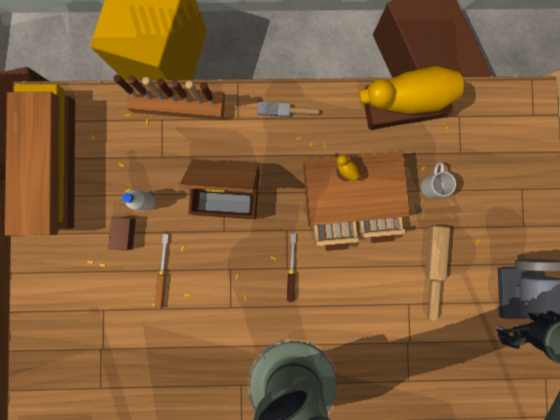

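The top picture shows the cabinet at (305–410, 152–245) with both drawers open towards the robot and the box at (190–258, 162–218) with its lid leaning back. The near gouge lies at (292, 235–300) and the mallet at (438, 225–318). I'll enlarge the area.

Run:
```python
import cv2
a=cv2.imread('pics/top0.png')[145:260,170:430]; cv2.imwrite('pics/tc.png',cv2.resize(a,None,fx=3,fy=3,interpolation=cv2.INTER_CUBIC))
a=cv2.imread('pics/side0.png')[130:325,195:395-25]; cv2.imwrite('pics/sc.png',cv2.resize(a,None,fx=3,fy=3,interpolation=cv2.INTER_CUBIC))
```

```text
(no output)
```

View pics/tc.png

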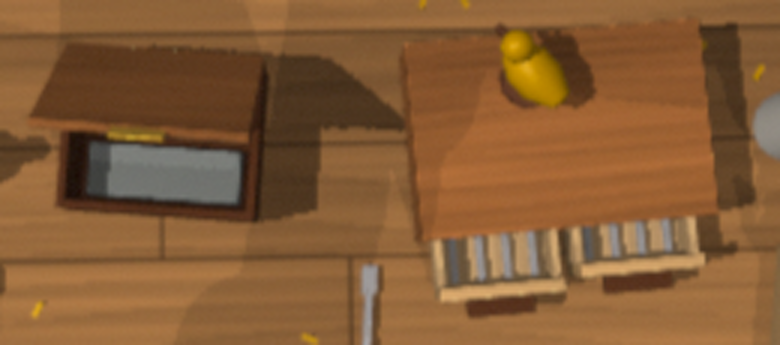

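View pics/sc.png

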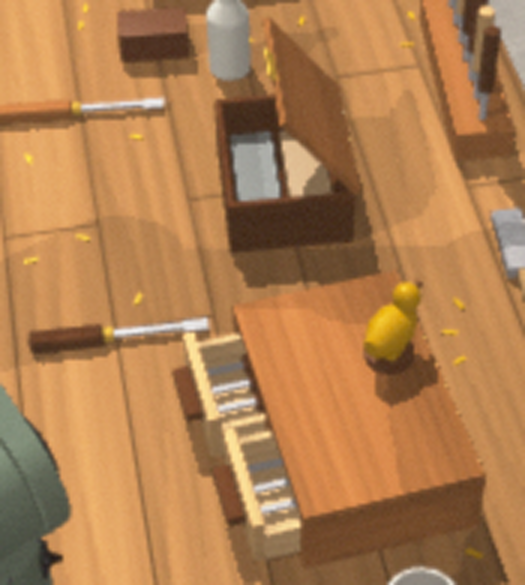

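The crops show, in top-crop pixels, the cabinet roof's front corners at (420,241) and (717,210), the drawer front edges at (441,300)–(565,292) and (578,278)–(703,266), the box's front rim at (58,207)–(255,220), and the brass tab near (135,133). Next I cast rays through these.

```bash
cat >> h.py <<'E'
import pickle
def ray(g,u,v):
    d=R.from_euler('xyz',g['orientation']).apply(np.linalg.solve(g['intrinsics'],[u,v,1])); return np.array(g['position']),d
def onz(g,u,v,z):
    p,d=ray(g,u,v); return p+d*(z-p[2])/d[2]
E
python3 - <<'E'
from h import *
d=pickle.load(open('f0.pkl','rb')); t,s=d['top'],d['side']
T=lambda u,v,z:onz(t,170+(u+.5)/3-.5,145+(v+.5)/3-.5,z)
S=lambda u,v,z:onz(s,195+(u+.5)/3-.5,130+(v+.5)/3-.5,z)
for n,f,u,v,z in [('cFL',T,420,241,.1),('cFR',T,717,210,.1),('cBL',T,404,45,.1),('cBR',T,700,22,.1),
 ('cFLs',S,235,308,.1),('cFRs',S,302,518,.1),('cBRs',S,483,478,.1),
 ('LdL',T,441,300,.085),('LdR',T,565,292,.085),('RdL',T,580,277,.085),('RdR',T,704,266,.085),
 ('LdLs',S,184,336,.085),('RdLs',S,224,425,.085),('RdRs',S,257,525,.085),
 ('LpL',T,470,315,.062),('LpR',T,535,308,.062),('RpL',T,605,290,.062),('RpR',T,674,284,.062),
 ('bFL',T,58,207,.085),('bFR',T,255,220,.085),('bFLs',S,217,101,.085),('bFRs',S,230,207,.085),('bBRs',S,352,205,.085),
 ('gougeTip',T,371,265,.01),('gtips',S,208,325,.01)]: print(n,np.round(f(u,v,z),3))
# two-view tab
def tri(a,b):
    (p,d),(q,e)=a,b; k=np.linalg.lstsq(np.c_[d,-e],q-p,rcond=None)[0]; x,y=p+k[0]*d,q+k[1]*e; return (x+y)/2,np.linalg.norm(x-y)
rt=ray(t,170+135/3,145+133/3)
for vv in(50,60): print('tab',tri(rt,ray(s,195+269/3,130+vv/3)))
E
```

```text
cFL [ 0.506 -0.054  0.1  ]
cFR [ 0.533 -0.353  0.1  ]
cBL [ 0.703 -0.042  0.1  ]
cBR [ 0.723 -0.342  0.1  ]
cFLs [ 0.508 -0.065  0.1  ]
cFRs [ 0.526 -0.357  0.1  ]
cBRs [ 0.722 -0.347  0.1  ]
LdL [ 0.446 -0.075  0.085]
LdR [ 0.452 -0.201  0.085]
RdL [ 0.467 -0.217  0.085]
RdR [ 0.476 -0.343  0.085]
LdLs [ 0.445 -0.082  0.085]
RdLs [ 0.469 -0.215  0.085]
RdRs [ 0.481 -0.347  0.085]
LpL [ 0.43  -0.107  0.062]
LpR [ 0.436 -0.174  0.062]
RpL [ 0.453 -0.247  0.062]
RpR [ 0.458 -0.318  0.062]
bFL [0.546 0.309 0.085]
bFR [0.53  0.111 0.085]
bFLs [0.549 0.306 0.085]
bFRs [0.532 0.11  0.085]
bBRs [0.681 0.083 0.085]
gougeTip [ 0.483 -0.008  0.01 ]
gtips [ 0.481 -0.01   0.01 ]
tab (array([0.60215873, 0.20375781, 0.24664533]), np.float64(0.0015726532180216175))
tab (array([0.60334995, 0.20687531, 0.22817584]), np.float64(9.522677654237097e-05))
```

move_arm:
  plan:
    - [[0,0,0,0,0,0.77,-1],[0,0,0,0,0,0.77,-1],[0,0,0,0,0,0.77,-1],[0,0,0,0,0,0.77,-1],[0.68,-1,0,0,0,0,-1],[0.68,-1,0,0,0,0,-1],[0.68,-1,0,0,0,0,-1],[0.68,-1,0,0,0,0,-1],[0.68,-1,0,0,0,0,-1],[0.68,-1,0,0,0,0,-1]]

```text
clock: 1.1
position: [0.3138, -0.45, 0.2311]
tool_rot: [-3.141, 0.0, 0.073]
force: [0.7, 0.7, -0.3]
grip_width: 0.0002
finger_force: 0.0
```

move_arm:
  plan:
    - [[0.68,-1,0,0,0,0,-1],[0.68,-1,0,0,0,0,-1],[0.68,-1,0,0,0,0,-1],[0.68,-1,0,0,0,0,-1],[0.68,-1,0,0,0,0,-1],[0.68,-1,0,0,0,0,-1],[0.68,-1,0,0,0,0,-1],[0.68,-0.9,0,0,0,0,-1],[0,0,0.5,0,0,0,-1],[0,0,0.5,0,0,0,-1]]

```text
clock: 2.1
position: [0.4105, -0.2854, 0.2107]
tool_rot: [3.141, 0.0, 0.074]
force: [0.3, 0.2, 0.7]
grip_width: -0.0005
finger_force: 0.0
```

move_arm:
  plan:
    - [[0,0,1,0,0,0,-1],[0,0,1,0,0,0,-1],[0,0,1,0,0,0,-1],[0,0,1,0,0,0,-1],[0,0,1,0,0,0,-1],[0,0,1,0,0,0,-1],[0,0,1,0,0,0,-1],[0,0,0.8,0,0,0,-1],[0,0,0.5,0,0,0,-1],[0,0,0,0,0,0,-1]]

```text
clock: 3.1
position: [0.4093, -0.2856, 0.044]
tool_rot: [-3.14, 0.002, 0.072]
force: [-0.6, -0.0, 0.4]
grip_width: -0.0004
finger_force: 0.0
```

move_arm:
  plan:
    - [[0.3,0,0,0,0,0,-1],[0.3,0,0,0,0,0,-1],[0.2,0,0,0,0,0,-1],[0.2,0,0,0,0,0,-1],[0.2,0,0,0,0,0,-1],[0.2,0,0,0,0,0,-1],[0.2,0,0,0,0,0,-1],[0.2,0,0,0,0,0,-1],[0.2,0,0,0,0,0,-1],[0.2,0,0,0,0,0,-1]]

```text
clock: 4.1
position: [0.4545, -0.2823, 0.0453]
tool_rot: [-3.141, 0.0, 0.073]
force: [-2.7, -0.2, 3.0]
grip_width: 0.0001
finger_force: 1.4
```

move_arm:
  plan:
    - [[0.2,0,0,0,0,0,-1],[0.2,0,0,0,0,0,-1],[0.2,0,0,0,0,0,-1],[0.2,0,0,0,0,0,-1],[0.2,0,0,0,0,0,-1],[0.1,0,0,0,0,0,-1],[0.1,0,0,0,0,0,-1],[0.1,0,0,0,0,0,-1],[0.1,0,0,0,0,0,-1],[0.1,0,0,0,0,0,-1]]

```text
clock: 5.1
position: [0.4844, -0.2801, 0.0453]
tool_rot: [-3.142, 0.0, 0.073]
force: [-3.2, 1.1, 0.3]
grip_width: 0.0
finger_force: 1.3
```

move_arm:
  plan:
    - [[0.05,0,0,0,0,0,-1],[0.05,0,0,0,0,0,-1],[0.05,0,0,0,0,0,-1],[0.05,0,0,0,0,0,-1],[0.05,0,0,0,0,0,-1],[0.05,0,0,0,0,0,-1],[0.05,0,0,0,0,0,-1],[0.05,0,0,0,0,0,-1],[0.05,0,0,0,0,0,-1],[0,0,0,0,0,0,-1]]

```text
clock: 6.1
position: [0.4919, -0.2795, 0.0452]
tool_rot: [-3.141, 0.003, 0.073]
force: [-10.3, 1.1, 7.7]
grip_width: -0.0003
finger_force: 5.5
```

move_arm:
  plan:
    - [[0.04,0,0,0,0,0,-1],[0.03,0,0,0,0,0,-1],[0,0,0,0,0,0,-1],[0,0,0,0,0,0,-1],[0,0,0,0,0,0,-1],[0,0,0,0,0,0,-1],[0,0,0,0,0,0,-1],[0,0,0,0,0,0,-1],[0,0,0,0,0,0,-1],[0,0,0,0,0,0,-1]]

```text
clock: 7.1
position: [0.4919, -0.2795, 0.0452]
tool_rot: [-3.141, 0.005, 0.072]
force: [-18.5, 1.1, 14.2]
grip_width: -0.0004
finger_force: 9.4
```

move_arm:
  plan:
    - [[-0.25,0,0,0,0,0,-1],[-0.5,0,0,0,0,0,-1],[-0.75,0,0,0,0,0,-1],[-0.75,0,0,0,0,0,-1],[-0.75,0,0,0,0,0,-1],[-0.75,0,0,0,0,0,-1],[-0.5,0,0,0,0,0,-1],[0,-0.4,0,0,0,0,-1],[0,-0.8,0,0,0,0,-1],[0,-0.8,0,0,0,0,-1]]

```text
clock: 8.1
position: [0.4076, -0.2448, 0.0454]
tool_rot: [3.142, -0.001, 0.073]
force: [-0.8, 0.1, -0.7]
grip_width: 0.0
finger_force: 0.0
```

move_arm:
  plan:
    - [[0,-0.8,0,0,0,0,-1],[0,-0.8,0,0,0,0,-1],[0,-0.8,0,0,0,0,-1],[0,-0.8,0,0,0,0,-1],[0,-0.8,0,0,0,0,-1],[0,-0.8,0,0,0,0,-1],[0,-0.4,0,0,0,0,-1],[0.1,0,0,0,0,0,-1],[0.2,0,0,0,0,0,-1],[0,0,0,0,0,0,-1]]

```text
clock: 9.1
position: [0.4062, -0.1421, 0.0453]
tool_rot: [3.141, -0.001, 0.073]
force: [-0.4, 0.3, 0.2]
grip_width: 0.0002
finger_force: 0.0
```

move_arm:
  plan:
    - [[0.2,0,0,0,0,0,-1],[0.2,0,0,0,0,0,-1],[0.2,0,0,0,0,0,-1],[0.2,0,0,0,0,0,-1],[0.2,0,0,0,0,0,-1],[0.2,0,0,0,0,0,-1],[0.2,0,0,0,0,0,-1],[0.2,0,0,0,0,0,-1],[0.2,0,0,0,0,0,-1],[0.2,0,0,0,0,0,-1]]

```text
clock: 10.1
position: [0.4455, -0.1386, 0.0453]
tool_rot: [-3.142, 0.0, 0.073]
force: [-2.6, -2.5, -1.0]
grip_width: 0.0001
finger_force: 1.4
```

move_arm:
  plan:
    - [[0.2,0,0,0,0,0,-1],[0.2,0,0,0,0,0,-1],[0.2,0,0,0,0,0,-1],[0.2,0,0,0,0,0,-1],[0.2,0,0,0,0,0,-1],[0.1,0,0,0,0,0,-1],[0.1,0,0,0,0,0,-1],[0.1,0,0,0,0,0,-1],[0.05,0,0,0,0,0,-1],[0.05,0,0,0,0,0,-1]]

```text
clock: 11.1
position: [0.4732, -0.1364, 0.0453]
tool_rot: [-3.141, 0.0, 0.073]
force: [-2.7, -0.4, -0.7]
grip_width: -0.0002
finger_force: 1.3
```

move_arm:
  plan:
    - [[0.05,0,0,0,0,0,-1],[0.05,0,0,0,0,0,-1],[0.05,0,0,0,0,0,-1],[0.05,0,0,0,0,0,-1],[0.05,0,0,0,0,0,-1],[0.05,0,0,0,0,0,-1],[0.05,0,0,0,0,0,-1],[0.05,0,0,0,0,0,-1],[0,0,0,0,0,0,-1],[0,0,0,0,0,0,-1]]

```text
clock: 12.1
position: [0.4812, -0.1359, 0.0453]
tool_rot: [-3.142, -0.0, 0.073]
force: [-1.2, -0.1, 0.1]
grip_width: 0.0001
finger_force: 1.1
```

move_arm:
  plan:
    - [[0.04,0,0,0,0,0,-1],[0.04,0,0,0,0,0,-1],[0.04,0,0,0,0,0,-1],[0.04,0,0,0,0,0,-1],[0,0,0,0,0,0,-1],[0,0,0,0,0,0,-1],[0,0,0,0,0,0,-1],[0,0,0,0,0,0,-1],[0,0,0,0,0,0,-1],[0,0,0,0,0,0,-1]]

```text
clock: 13.1
position: [0.4813, -0.1359, 0.0451]
tool_rot: [-3.141, 0.006, 0.072]
force: [-18.8, 0.3, 15.6]
grip_width: 0.0001
finger_force: 9.9
```

move_arm:
  plan:
    - [[-0.25,0,0,0,0,0,-1],[-0.5,0,0,0,0,0,-1],[-0.75,0,0,0,0,0,-1],[-0.75,0,0,0,0,0,-1],[-0.25,0,0,0,0,0,-1],[0,0,-0.5,0,0,0,-1],[0,0,-1,0,0,0,-1],[0,0,-1,0,0,0,-1],[0,0,-1,0,0,0,-1],[0,0,-1,0,0,0,-1]]

```text
clock: 14.1
position: [0.4354, -0.1393, 0.137]
tool_rot: [3.141, -0.001, 0.074]
force: [-0.2, -0.3, -0.1]
grip_width: 0.0
finger_force: 0.0
```

move_arm:
  plan:
    - [[0,0,-1,0,0,0.75,-1],[0,0,-1,0,0,0.75,-1],[0,0,-1,0,0,0,-1],[0,0,-1,0,0,0,-1],[0,0,-1,0,0,0,-1],[0,0,-1,0,0,0,-1],[0,0,-1,0,0,0,-1],[0,0,-0.5,0,0,0,-1],[0,0,0,0,0,0,-1],[0,0,0,0,0,0,-1]]

```text
clock: 15.1
position: [0.4344, -0.1392, 0.2849]
tool_rot: [-3.141, 0.0, -0.084]
force: [-0.8, -0.1, 0.3]
grip_width: -0.0001
finger_force: 0.0
```

Run:
```python
from h import *
o=observe(); print(o['clock'],np.round(o['position'],4),np.round(o['tool_rot'],3))
g=snap('top','t1.png'); s=snap('side','s1.png')
cv2.imwrite('pics/c1.png',np.vstack([cv2.resize(g['color'][145:255,170:430,::-1],(780,330),interpolation=3),cv2.resize(s['color'][130:330,165:425,::-1],(351,270),interpolation=3)]) if 0 else np.hstack([cv2.resize(g['color'][140:260,170:430,::-1],(455,210),interpolation=3),cv2.resize(s['color'][130:330,195:370,::-1],(184,210),interpolation=3)]))
def tri(a,b):
    (p,d),(q,e)=a,b; k=np.linalg.lstsq(np.c_[d,-e],q-p,rcond=None)[0]; x,y=p+k[0]*d,q+k[1]*e; return (x+y)/2,np.linalg.norm(x-y)
# brass tab by colour mask
c=[]
for f,(a,b,l,r) in((g,(180,196,200,230)),(s,(130,175,278,300))):
    h=cv2.cvtColor(f['color'],cv2.COLOR_RGB2HSV)[a:b,l:r]; m=(h[...,0]>20)&(h[...,0]<35)&(h[...,1]>130)&(h[...,2]>90)
    v,u=np.nonzero(m); print(len(v),u.min()+l,u.max()+l,v.min()+a,v.max()+a); c.append(ray(f,u.mean()+l,v.mean()+a))
print(tri(*c))
```

```text
15.1 [ 0.4344 -0.1392  0.2849] [-3.141  0.    -0.084]
18 207 222 188 191
5 283 295 136 153
(array([0.60817434, 0.20587479, 0.25046614]), np.float64(0.016397023232385344))
```

View pics/c1.png

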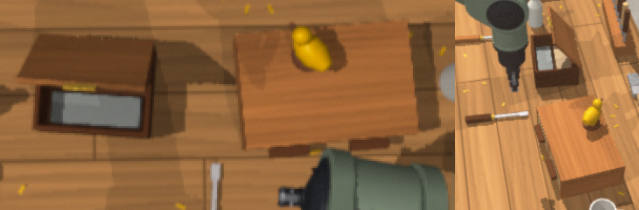

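The drawers are both home: only their pulls show at the cabinet face, and the lid is unchanged. Next I move over to the lid.

move_arm:
  plan:
    - [[0.413,-0.89,0,0,0,0,-1],[0.413,-0.89,0,0,0,0,-1],[0.413,-0.89,0,0,0,0,-1],[0.413,-0.89,0,0,0,0,-1],[0.413,-0.89,0,0,0,0,-1],[0.413,-0.89,0,0,0,0,-1],[0.413,-0.89,0,0,0,0,-1],[0.413,-0.89,0,0,0,0,-1],[0.413,-0.89,0,0,0,0,-1],[0.413,-0.89,0,0,0,0,-1]]

```text
clock: 16.2
position: [0.5318, 0.0318, 0.2844]
tool_rot: [3.141, 0.001, -0.084]
force: [0.0, 0.7, 1.1]
grip_width: -0.0002
finger_force: 0.0
```

move_arm:
  plan:
    - [[0.413,-0.89,0,0,0,0,-1],[0.413,-0.89,0,0,0,0,-1],[0.413,-0.89,0,0,0,0,-1],[0.413,-0.89,0,0,0,0,-1],[0.413,-0.89,0,0,0,0,-1],[0.413,-0.89,0,0,0,0,-1],[0.413,-0.89,0,0,0,0,-1],[0.413,-0.89,0,0,0,0,-1],[0.413,-0.89,0,0,0,0,-1],[0.413,-0.89,0,0,0,0,-1]]

```text
clock: 17.2
position: [0.6292, 0.2025, 0.2845]
tool_rot: [3.141, 0.001, -0.084]
force: [-0.1, 0.0, 0.2]
grip_width: -0.0002
finger_force: 0.0
```

move_arm:
  plan:
    - [[0,0,0.5,0,0,0,-1],[0,0,0.5,0,0,0,-1],[0,0,0.5,0,0,0,-1],[0,0,0.5,0,0,0,-1],[0,0,0.4,0,0,0,-1],[0,0,0.3,0,0,0,-1],[0,0,0.3,0,0,0,-1],[0,0,0.2,0,0,0,-1],[0,0,0.2,0,0,0,-1],[0,0,0,0,0,0,-1]]

```text
clock: 18.2
position: [0.6288, 0.2015, 0.2169]
tool_rot: [3.141, 0.0, -0.084]
force: [-0.3, 0.2, 0.6]
grip_width: 0.0002
finger_force: 0.0
```

move_arm:
  plan:
    - [[-0.05,0,0.2,0,0,0,-1],[-0.05,0,0.2,0,0,0,-1],[-0.05,0,0.2,0,0,0,-1],[-0.05,0,0.2,0,0,0,-1],[-0.05,0,0.2,0,0,0,-1],[-0.14,0,0.14,0,0,0,-1],[-0.14,0,0.14,0,0,0,-1],[-0.14,0,0.14,0,0,0,-1],[-0.14,0,0.14,0,0,0,-1],[-0.14,0,0.14,0,0,0,-1]]

```text
clock: 19.2
position: [0.6097, 0.2032, 0.1831]
tool_rot: [-3.142, 0.0, -0.084]
force: [0.3, 0.6, 2.7]
grip_width: -0.0002
finger_force: 1.3
```

move_arm:
  plan:
    - [[-0.1,0,0.11,0,0,0,-1],[-0.1,0,0.11,0,0,0,-1],[-0.09,0,0.11,0,0,0,-1],[-0.09,0,0.11,0,0,0,-1],[-0.09,0,0.11,0,0,0,-1],[-0.09,0,0.11,0,0,0,-1],[-0.09,0,0.11,0,0,0,-1],[-0.08,0,0.11,0,0,0,-1],[-0.08,0,0.11,0,0,0,-1],[-0.08,0,0.11,0,0,0,-1]]

```text
clock: 20.2
position: [0.5921, 0.2047, 0.1611]
tool_rot: [-3.142, -0.0, -0.084]
force: [2.1, 0.6, 2.3]
grip_width: -0.0003
finger_force: 1.0
```

move_arm:
  plan:
    - [[-0.08,0,0.125,0,0,0,-1],[-0.07,0,0.125,0,0,0,-1],[-0.07,0,0.125,0,0,0,-1],[-0.07,0,0.125,0,0,0,-1],[-0.06,0,0.125,0,0,0,-1],[-0.06,0,0.125,0,0,0,-1],[-0.06,0,0.125,0,0,0,-1],[-0.06,0,0.125,0,0,0,-1],[-0.05,0,0.125,0,0,0,-1],[-0.05,0,0.125,0,0,0,-1]]

```text
clock: 21.2
position: [0.5795, 0.2057, 0.1361]
tool_rot: [3.142, 0.0, -0.084]
force: [-0.2, 0.2, 2.5]
grip_width: 0.0001
finger_force: 1.0
```

move_arm:
  plan:
    - [[-0.04,0,0.1,0,0,0,-1],[-0.04,0,0.1,0,0,0,-1],[-0.03,0,0.1,0,0,0,-1],[-0.03,0,0.1,0,0,0,-1],[-0.03,0,0.1,0,0,0,-1],[-0.03,0,0.1,0,0,0,-1],[-0.03,0,0.1,0,0,0,-1],[-0.03,0,0.1,0,0,0,-1],[-0.02,0,0.1,0,0,0,-1],[-0.02,0,0.1,0,0,0,-1]]

```text
clock: 22.2
position: [0.5736, 0.2062, 0.1161]
tool_rot: [-3.142, 0.0, -0.084]
force: [-2.2, -0.4, 1.0]
grip_width: 0.0
finger_force: 1.0
```

move_arm:
  plan:
    - [[-0.02,0,0.1,0,0,0,-1],[-0.02,0,0.1,0,0,0,-1],[-0.02,0,0.1,0,0,0,-1],[-0.02,0,0.1,0,0,0,-1],[-0.02,0,0.1,0,0,0,-1],[-0.01,0,0.1,0,0,0,-1],[-0.01,0,0.1,0,0,0,-1],[0,0,0.1,0,0,0,-1],[0,0,0.05,0,0,0,-1],[0,0,0.05,0,0,0,-1]]

```text
clock: 23.2
position: [0.5713, 0.2064, 0.0982]
tool_rot: [3.142, 0.0, -0.084]
force: [-1.2, 0.1, 1.9]
grip_width: 0.0001
finger_force: 0.9
```

move_arm:
  plan:
    - [[0,0,0.05,0,0,0,-1],[0,0,0.05,0,0,0,-1],[0,0,0.05,0,0,0,-1],[0,0,0.05,0,0,0,-1],[0,0,0.04,0,0,0,-1],[0,0,0,0,0,0,-1],[0,0,0,0,0,0,-1],[0,0,0,0,0,0,-1],[0,0,0,0,0,0,-1],[0,0,0,0,0,0,-1]]

```text
clock: 24.2
position: [0.5714, 0.2065, 0.0949]
tool_rot: [-3.141, -0.001, -0.084]
force: [-9.5, -2.6, 26.8]
grip_width: 0.0
finger_force: 13.4
```

move_arm:
  plan:
    - [[0,0,-0.1,0,0,0,-1],[0,0,-0.3,0,0,0,-1],[0,0,-0.6,0,0,0,-1],[0,0,-1,0,0,0,-1],[0,0,-1,0,0,0,-1],[0,0,-1,0,0,0,-1],[0,0,-1,0,0,0,-1],[0,0,-1,0,0,0,-1],[0,0,-1,0,0,0,-1],[0,0,-0.5,0,0,0,-1]]

```text
clock: 25.2
position: [0.5719, 0.2066, 0.2459]
tool_rot: [-3.14, -0.002, -0.084]
force: [0.7, 0.8, 0.3]
grip_width: 0.0001
finger_force: 0.0
```

move_arm:
  plan:
    - [[-1,0,0,0,0,0,-1],[-1,0,0,0,0,0,-1],[-1,0,0,0,0,0,-1],[-1,0,0,0,0,0,-1],[-1,0,0,0,0,0,-1],[-0.5,0,0,0,0,0,-1],[0,0,0,0,0,0,-1],[0,0,0,0,0,0,-1],[0,0,0,0,0,0,-1],[0,0,0,0,0,0,-1]]

```text
clock: 26.2
position: [0.4622, 0.2155, 0.2433]
tool_rot: [3.141, 0.0, -0.084]
force: [1.3, 0.2, -0.1]
grip_width: -0.0
finger_force: 0.0
```

Run:
```python
from h import *
o=observe(); print(o['clock'],np.round(o['position'],4),np.round(o['force'],1))
g=snap('top','t2.png'); s=snap('side','s2.png')
cv2.imwrite('pics/c2.png',np.hstack([cv2.resize(g['color'][140:260,170:430,::-1],(520,240),interpolation=3),cv2.resize(s['color'][130:330,195:370,::-1],(210,240),interpolation=3)]))
```

```text
26.2 [0.4622 0.2155 0.2433] [ 1.3  0.2 -0.1]
```

View pics/c2.png

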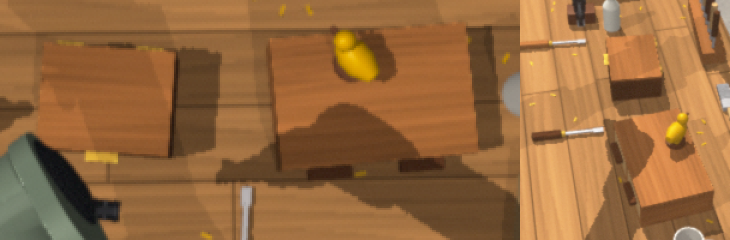

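The crops show the lid flat with its brass tab at the front edge (crop ~(100,157)). Both pulls are tight to the cabinet at (330,172) and (420,165), and the bird and the gouges haven't moved.

```bash
python3 -c "
from workcell import job_done; print(job_done())"
```

```text
the job is handed in; nothing more can be done
None
```

Both drawers are pushed fully home against their stops, the stone-box lid lies shut, and the job was handed in at about 26 s of the 61 s allowed; the bird and the near gouge looked unmoved in the last picture, though I did not check the other loose things again.

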